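# Set and lock the length stop of a mitre box

### The arm

A 6-joint arm with a two-finger parallel gripper is mounted at the origin on the work surface; the furniture and walls round the work are solid. World frame = base frame: x ahead of the robot, y to its left, z up, the work surface at z = 0. Lengths are in m, angles in degrees, forces in N, time in s.
With the tool pointing down it reaches from about 0.35 to 0.875 m from the base axis. Payload 4.2 kg.
Tool frame: the origin (TCP) lies midway between the tips of the shut fingers; the grasp point (between the pads) lies 19 mm behind it (r.pinch_z is the distance from the TCP to the grasp point, in m); z points along the fingers, y is the line along which they close (so a half turn about z gives the same grasp; the last joint's range is limited). The gripper opens to 87 mm and grips with 3 to 60 N. Pads are 19 mm wide; open, the fingers measure 117 mm over their backs; the gripper's body (75 mm by 190 mm) begins 51 mm behind the grasp point.
Start: joints at [89.588, 22.042, 0.453, 0, -68.411, -14.817], TCP at [0.164, 0.603, 0.223] pointing down, gripper open.
Joint ranges: [-179.83, 179.83], [-69.29, 118.12], [-61.27, 80.66], [-181.25, 117.63], [-171.15, -9.14], [-177.46, 177.46]. Speed limits (degrees/s): [159.86, 159.86, 180, 180, 180, 180].

### API

Orientations are given as a 3x3 rotation matrix whose columns are the frame's x, y, z axes.
In Python, from station import r, imaging, models gives the robot as it stands. The module is installed in compiled form; this text tells all that it offers.
- The arm moves only by the tool apply_moves, never from a script. Its argument "moves" is a list of rows, each a list of 2 entries, a list of its own where there are three numbers: the shift along the tool's x, y, z in m, then the turn about the tool's z in degrees. A call has 1 to 5 rows; each row shifts and turns the commanded pose from where the row before left it, along the tool's axes as they then stand; what a row does not reach is not made up. A row lasts 1/12 s, in which the tool goes at most 41.7 mm and 7.16 degrees, less where a joint would pass 70% of its speed; a pose out of reach is approached as far as the arm can. A call is refused whole if a number of a shift passes 0.0417 or a number of a turn 7.16, either way. A call with a gripper value outside its range is refused whole. "hand" is the finger opening in m, from 0 to 0.087, set as the call begins (left out, the last holds). The fingers move at their own pace and stop on an object; the grip force is fixed at half the most. Time passes only in rows, so rows that do not move let the fingers close. It gives the time, the measured TCP pose, the force, the opening and the grip force at its end, in the units of the state.
- r.sense(): the state, without advancing time (a new reading comes with each control period).
- imaging.capture(name): name is "side" or "top"; returns a dict with "frame" (400x640x3 uint8, blue, green, red), "intrinsics" (3x3 intrinsics, pixels), "dist" ([k1, k2, p1, p2, k3] as OpenCV has them; the pictures are not rectified), "eye" and "orientation" of the camera in the world. Camera axes: x right, y down, z forward; pixel columns grow to the right and rows downward; lengths in m; the calibration is good to about 2 mm. A picture is of the moment at which its call begins. There is no depth.
- r.finish_job(): hands the job in; it is judged then, once.
Trained networks look in a picture, given as the dict that the camera call returned (one of the last four; its "shot" number tells which), for a name from the list of things; names that differ only in an ending like _2 or _b are one class to them, and where a whole thing is asked for, a point or a joint stands for the part that bears it (a point fixed in the world has none). Each returns a list of dicts, best first, with "confidence" (0 to 1); they miss things now and then, are a little off and sometimes report something else, mostly with a low value. They report only what shows in the picture. A call takes as long as a camera call. They do not tell look-alikes from the thing itself.
- models.cut_out(picture, target): "region" (400x640 bool, what is visible of it) and "extent" ([left, top, width, height] as shares, 0 to 1, of the picture: columns of its width, rows of its height, round what is visible of it).
- models.place_of(picture, target): "at" ([column, row] as shares, 0 to 1, of the picture: columns of its width, rows of its height: a listed point, or the origin of a listed thing).
The state is a dict: "time_s": time; "joints": joint angles; "joint_velocities": joint speeds; "effort": joint torques, N m; "tcp_pos": TCP position; "ee_rot": TCP orientation; "wrist_force": force on the tool from outside, world axes, zero at the start; "moment": the same for the moment, N m; "gripper_width": opening from 0.0 (shut) to 1.0 (fully open); "gripper_force": force on a finger pad.
Only numpy, scipy, OpenCV 4.12 (cv2) and the standard library are available. Lean on these libraries where they do the work, as an engineer would, in place of code of your own. Each camera call takes 0.05 s, during which the arm holds its last target. There are 200 camera calls.

### The job

Set the length stop of the mitre box to the batten that is held in it, using fingertips only: nothing is to be gripped or lifted. Push the flat steel stop bar along its guide until its upturned head is up against the end of the batten, then turn the loose thumbscrew clockwise by stroking its wings with a fingertip, over and over, until it is properly finger-tight on the bar and locks the stop there. Do not force anything, leave the tape measure, the scraper and the small card box where they are, and finish clear of everything.

Things in the scene. Friction and masses are not known exactly. Their poses are not given: they have to be found in the camera images.
- mitre_box: Fixed wooden mitre box. Origin under the middle of its base (94 x 300 x 15 mm); y runs along the trough to the robot's left, x across it away from the robot. Two walls 12 mm thick, 66 mm apart inside, tops at z = 60 mm, from y = -70 to +150 mm. The open right-hand part of the base carries the guide.
- guide_top (a point): Centre of the top of the aluminium guide, 40 mm above the table, on the thumbscrew's axis. The guide is 62 mm long (y) and 70 mm wide with its flanges; a boss of 14 mm radius rises 6.5 mm above its top. The stop bar passes under it, with 1.5 mm play each side and 2 mm above.
- stop_bar: The length stop: a loose flat dark steel bar, 24 mm wide, 8 mm thick, 175 mm long, about 0.35 kg, underside 15 mm above the table. Origin at the underside of its head's face; +y is the way it slides to the batten, the bar runs to y = -175 mm, out of the box's right-hand end. Head: upturned plate 44 mm wide, 34 mm tall. A push of 1.5 to 4 N slides it while the thumbscrew is loose.
- push_tab (a point): Centre of the outer face of the upturned tab at the bar's right-hand end, 25 mm above the bar's underside. The tab is 24 mm wide, 6 mm thick, its top 40 mm above the bar's underside. Push here along the bar's +y. Nothing lies under it but the table.
- batten: Wooden batten 50 mm wide, 25 mm thick, 240 mm long, wedged fast in the box by two grey cam pegs (it does not move). Origin at the underside of the middle of its right-hand end, the end that the head must meet; +y runs along it to the left. The stop bar's origin stands at y = 0 in this frame when touching, negative when open.
- thumbscrew: Captive steel wing screw on a vertical axis. Origin on the axis at the lower tip of its 10 mm shank; the wings point along its +y and -y, 72 mm from tip to tip, 6 mm thick, outer parts 45 to 60 mm above the origin; hub radius 9.5 mm, 30 to 54 mm above it. Sinks 4 mm a turn clockwise seen from above. Loose, it turns at under 2 N on a wing tip.
- thumb_turn (a joint): Turn of the thumbscrew in rad, growing clockwise seen from above (tightening). It starts at 3.4 to 6.6; the tip meets the bar at about 9.4. From there it stiffens and is properly tight about a quarter turn later, when a push of 5 to 10 N on a wing hardly moves it.
- tape_measure: Bystander: yellow pocket tape measure, 36 x 87 x 64 mm, standing in front of the box; origin at the centre of its underside.
- scraper: Bystander: filling knife with a wooden handle, 74 x 190 x 18 mm, lying behind the box; origin at the centre of its underside.
- screw_box: Bystander: small closed card box, 65 x 100 x 45 mm, behind the right-hand part of the mitre box; origin at the centre of its underside.
Things that resemble listed ones, but are neither listed nor needed, are in the scene too. Of the things like the stop_bar, leave any that is purple; of the rest the smaller one is meant.

How it is judged (in metres and radians):
On the way, in this order (a step that is already met when the one before it is completed fails the run):
1. the stop's head is up against the batten (gap under 3 mm) with the thumbscrew still loose (y of stop_bar in the frame of batten above -0.003 m and contact force between thumbscrew and stop_bar below 2 N), for 0.2 s.
2. the thumbscrew clamps the bar with the head still against the batten (y of stop_bar in the frame of batten above -0.003 m and contact force between thumbscrew and stop_bar above 20 N), for 0.2 s.
At the end, for the whole second after the job is handed in: The stop's head stands within 3 mm of the batten's end, the bar lies flat in its guide at rest, and the thumbscrew presses on the bar with more than 20 N (all of step 2 and linear speed of stop_bar below 0.01 m/s and angle between stop_bar's own z axis and vertical below 0.06 rad); the robot touches nothing.
It fails at once if the tape measure, the scraper or the card box is shifted by more than 15 mm (distance of any of tape_measure, scraper, screw_box from where it was at the start of the episode above 0.015 m).
It fails at once if the stop bar is lifted or carried (height (world z) of stop_bar above 0.022 m or angle between stop_bar's own z axis and vertical above 0.12 rad).
It fails at once if the thumbscrew is gripped or forced (contact force between the fingers and thumbscrew above 34 N).
It fails at once if the stop bar is gripped or forced (contact force between the fingers and stop_bar above 34 N).
It also fails if it takes over 69 s, if anything falls off the work surface, if the arm or the gripper's body presses on something with over 40 N, if the wrist force passes 120 N, or if a joint passes its speed limit or range.

## Working session

There is one attempt and no reset: what is moved stays moved. The work goes in short steps, Python scripts to look and compute and a tool call to move; the robot and the scene stay as the last step left them, time stands still between calls to the robot, and variables do not carry over. Pictures are saved under pics/ and viewed, at most 10 in all, crops included, and the job is handed in when it is done.

Besides the shell and the picture viewer there is one more tool, called after "Call:" by a JSON object that holds its "name" and its "arguments". apply_moves: Moves the arm, as the interface text tells. Its arguments: {"type":"object","properties":{"moves":{"type":"array"},"hand":{"type":"number"}},"required":["moves"]}

```bash
mkdir -p pics; python3 - <<'E'
from station import r, imaging, models
import cv2,numpy as np
for n in ("top","side"):
    p=imaging.capture(n); cv2.imwrite(f"pics/{n}0.png",p["frame"])
    print(n,p["intrinsics"],p["dist"],p["eye"],p["orientation"])
    for t in ["mitre_box","guide_top","stop_bar","push_tab","batten","thumbscrew","tape_measure","scraper","screw_box"]:
        try: print(t,[(round(d["confidence"],2),np.round(np.array(d["at"])*[640,400],1)) for d in models.place_of(p,t)][:4])
        except Exception as e: print(t,e)
print(r.sense())
E
```

```text
top [[403.49690807   0.         319.69409388]
 [  0.         403.49690807 198.07222649]
 [  0.           0.           1.        ]] [0.02743267 0.         0.         0.         0.        ] [0.41189275 0.15534098 1.11631624] [[ 0.03079763 -0.98870992  0.14664308]
 [-0.99945769 -0.02875157  0.01605234]
 [-0.01165489 -0.14705793 -0.98905921]]
mitre_box []
guide_top [(0.79, array([407.5, 200.9]))]
stop_bar [(0.8, array([189.3, 205.7])), (0.69, array([300. , 279.1])), (0.68, array([387., 200.]))]
push_tab [(0.74, array([244.7, 183.9])), (0.7, array([268.3, 370.1])), (0.59, array([458.9, 208.5]))]
batten [(0.72, array([366.4, 195.1]))]
thumbscrew [(0.56, array([405.1, 204.7]))]
tape_measure [(0.82, array([327.2, 243.6]))]
scraper [(0.96, array([343.2, 147.5])), (0.39, array([417.8, 150.2]))]
screw_box [(0.72, array([418.5, 149.6]))]
side [[437.31196025   0.         314.8678858 ]
 [  0.         437.31196025 189.61322571]
 [  0.           0.           1.        ]] [-0.12145935  0.          0.          0.          0.        ] [1.01432452 0.88403016 0.76207573] [[-0.85227252  0.3254143  -0.4095
[... 725 characters left out ...]
4130321e+01, -1.48167755e+01]), 'joint_velocities': array([-0.04843841, -0.01010191,  0.01292249,  0.09701286,  0.01557087,
        0.04543103]), 'effort': array([ 2.54320997e-05, -3.90470731e+01,  1.87623829e+01,  4.22443897e+00,
        1.53759116e-02, -2.70084558e-05]), 'tcp_pos': array([0.16414176, 0.60304045, 0.22258913]), 'ee_rot': array([[ 9.64885920e-01, -2.62669299e-01,  7.70212060e-06],
       [-2.62669299e-01, -9.64885920e-01,  3.59020701e-05],
       [-1.99870389e-06, -3.66645126e-05, -9.99999999e-01]]), 'wrist_force': array([-0.1380533 ,  0.17865544,  0.70109998]), 'moment': array([-0.01720456, -0.01296086, -0.03645527]), 'gripper_force': 0.0, 'gripper_width': 1.000800587901361}
```

View pics/top0.png

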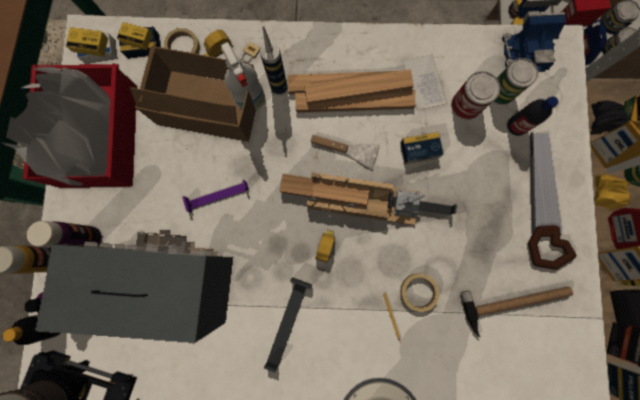

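View pics/side0.png

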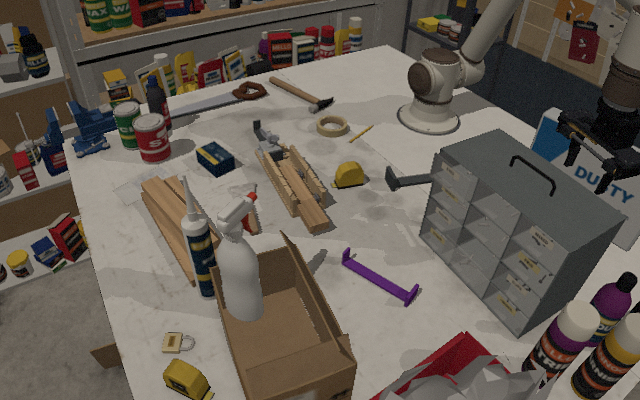

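```bash
cat > h.py <<'E'
from station import r, imaging, models
import cv2,numpy as np
def ray(p,uv):
    n=cv2.undistortPoints(np.array([[uv]],float),p["intrinsics"],np.array(p["dist"]))[0,0]
    d=np.array(p["orientation"])@np.array([n[0],n[1],1]); return np.array(p["eye"]),d
def atz(p,uv,z):
    e,d=ray(p,uv); return e+d*(z-e[2])/d[2]
def tri(p,a,q,b):
    e1,d1=ray(p,a);e2,d2=ray(q,b)
    s=np.linalg.lstsq(np.c_[d1,-d2],e2-e1,rcond=None)[0]
    A=e1+s[0]*d1;B=e2+s[1]*d2; return (A+B)/2,np.linalg.norm(A-B)
def proj(p,X):
    R=np.array(p["orientation"]);rv=cv2.Rodrigues(R.T)[0]
    return cv2.projectPoints(np.array(X,float).reshape(-1,3),rv,-R.T@np.array(p["eye"]),p["intrinsics"],np.array(p["dist"]))[0][:,0]
E
python3 - <<'E'
from h import *
t=imaging.capture("top"); s=imaging.capture("side")
for n,a,z in [("guide_top",(407.5,200.9),.04),("head",(387,200),.015),("tab",(458.9,208.5),.04),("batten",(366.4,195.1),.015),("screw",(405.1,204.7),.03),("tape",(327.2,243.6),0),("cardbox",(418.5,149.6),0),("scraper",(343,147.5),0)]:
    print(n,atz(t,a,z).round(4))
for n,a,z in [("guide_top",(267.2,144.7),.04),("head",(272.9,158.6),.015),("tab",(254.5,123.1),.04),("batten",(281.6,171.2),.015),("mitre",(289.2,180.6),0),("screw",(270.3,150.1),.03),("tape",(345.8,184.7),0)]:
    print(n,atz(s,a,z).round(4))
for a in [(40,245),(232,257),(200,340)]: print("cab",atz(t,a,.25).round(3))
cv2.imwrite("pics/tc.png",cv2.resize(t["frame"][160:240,275:475],None,fx=4,fy=4,interpolation=cv2.INTER_CUBIC))
cv2.imwrite("pics/sc.png",cv2.resize(s["frame"][100:240,210:350],None,fx=4.2,fy=4.2,interpolation=cv2.INTER_CUBIC))
E
```

```text
guide_top [ 0.5707 -0.063   0.04  ]
head [ 0.5752 -0.012   0.015 ]
tab [ 0.5542 -0.1992  0.04  ]
batten [0.5872 0.0447 0.015 ]
screw [ 0.5616 -0.0586  0.03  ]
tape [0.4515 0.1489 0.    ]
cardbox [ 0.7244 -0.1022  0.    ]
scraper [0.7248 0.1116 0.    ]
guide_top [ 0.5733 -0.069   0.04  ]
head [ 0.5754 -0.0312  0.015 ]
tab [ 0.5546 -0.1939  0.04  ]
batten [0.5815 0.0329 0.015 ]
mitre [0.5745 0.0631 0.    ]
screw [ 0.5718 -0.0533  0.03  ]
tape [0.4495 0.1558 0.    ]
cab [0.422 0.76  0.25 ]
cab [0.408 0.352 0.25 ]
cab [0.238 0.407 0.25 ]
```

View pics/tc.png

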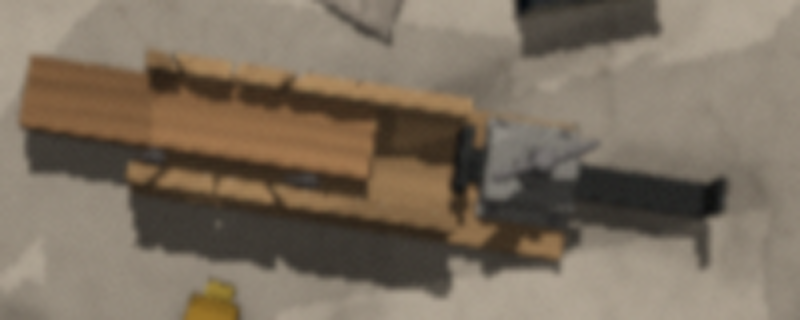

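View pics/sc.png

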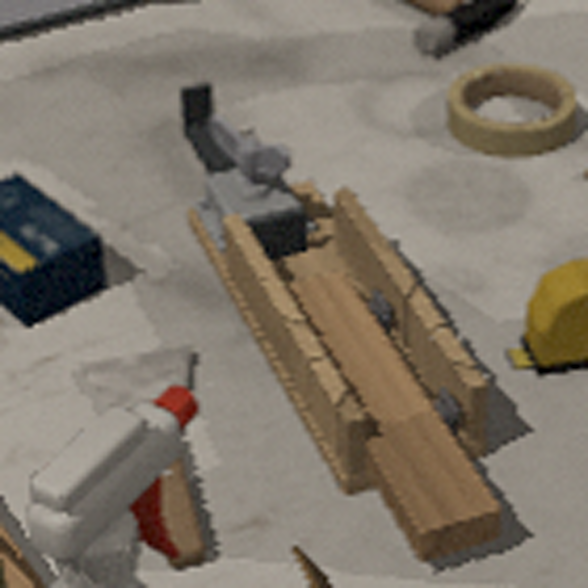

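```bash
python3 - <<'E'
from h import *
from scipy.optimize import least_squares
t=imaging.capture("top"); s=imaging.capture("side")
c=lambda u,v:(275+u/4,160+v/4)
S=lambda u,v:(210+u/4.2,100+v/4.2)
print("cab",tri(t,(232,257),s,(442,150)))
# box-frame points: (x,y,z); walls outer x=±45
T=[((.045,.15,.06),c(150,50)),((.045,-.07,.06),c(473,98)),((-.047,-.15,.015),c(562,258)),((.047,-.15,.015),c(578,122))]
U=[((.045,.15,.06),S(345,432)),((.045,-.07,.06),S(232,222)),((-.045,-.07,.06),S(345,188)),((-.045,.15,.06),S(488,382)),((.047,.15,0),S(345,492))]
def W(q,X):
    X=np.array(X);a=q[2];return np.array([q[0]+np.cos(a)*X[0]-np.sin(a)*X[1],q[1]+np.sin(a)*X[0]+np.cos(a)*X[1],X[2]])
def res(q,v=False):
    a=[proj(t,W(q,X))[0]-p for X,p in T]+[proj(s,W(q,X))[0]-p for X,p in U]
    if v: print(np.round(a,1).tolist())
    return np.ravel(a)
f=least_squares(res,[.57,.06,-.1],loss="soft_l1"); q=f.x; res(q,1); print("box",q,np.degrees(q[2]))
def B(w): d=np.array(w)[:2]-q[:2];a=q[2]; return np.round([np.cos(a)*d[0]+np.sin(a)*d[1],-np.sin(a)*d[0]+np.cos(a)*d[1]],4)
for n,u,z in [("bat top r1",(375,120),.04),("r2",(368,195),.04),("l1",(30,57),.04),("l2",(22,127),.04),("headtop",(465,125),.049),("tabtop",(722,180),.055),("tabtop2",(712,215),.055),("wingtip",(598,143),.078),("guide r1",(578,128),.04),]:
    print(n,B(atz(t,c(*u),z)))
for n,u,z in [("tabtop l",(182,90),.055),("tabtop r",(210,85),.055),("wingnear",(275,160),.078),("wing far",(215,125),.078),("headtop",(260,250),.049)]:
    print(n,B(atz(s,S(*u),z)))
for n,p,uv,z in [("guide",t,(407.5,200.9),.04),("guide",s,(267.2,144.7),.04)]: print(n,B(atz(p,uv,z)))
np.save("q.npy",q)
E
```

```text
cab (array([0.39341788, 0.37226313, 0.23073621]), np.float64(0.0430393524048235))
[[-1.2, -0.6], [-0.0, -0.2], [-0.1, 0.0], [-0.0, 0.3], [0.3, -2.6], [-2.9, -1.7], [0.5, -0.8], [0.1, -0.2], [-0.1, 1.3]]
box [ 0.57521414  0.05374459 -0.12397588] -7.103294874143431
bat top r1 [ 0.0235 -0.0098]
r2 [-0.0277 -0.0122]
l1 [0.0309 0.2279]
l2 [-0.0175  0.2252]
headtop [ 0.0276 -0.0688]
tabtop [ 0.0157 -0.2392]
tabtop2 [-0.0084 -0.2352]
wingtip [ 0.0235 -0.1511]
guide r1 [ 0.0388 -0.1452]
tabtop l [ 0.0171 -0.2355]
tabtop r [-0.0039 -0.2341]
wingnear [-0.002 -0.091]
wing far [ 0.0208 -0.1472]
headtop [ 0.0293 -0.0376]
guide [ 0.0099 -0.1164]
guide [ 0.0133 -0.122 ]
```

Call:
{"name": "apply_moves", "arguments": {"hand": 0, "moves": [[[0,0,-0.036],-4],[[0,0,-0.036],-4.1],[[0,0,-0.036],0],[[0,0,-0.036],0],[[0,0,-0.036],0]]}}

```text
time_s: 1.62
tcp_pos: [0.1642, 0.6026, 0.4046]
ee_rot: [[0.992, -0.124, 0.0], [-0.124, -0.992, 0.0], [0.0, -0.0, -1.0]]
wrist_force: [-0.1, 1.9, 0.1]
gripper_width: 0.708
gripper_force: 0.0
```

Call:
{"name": "apply_moves", "arguments": {"moves": [[[0.021,0.034,0],0],[[0.021,0.034,0],0],[[0.021,0.034,0],0],[[0.021,0.034,0],0],[[0.021,0.034,0],0]]}}

```text
time_s: 2.03
tcp_pos: [0.2476, 0.4194, 0.4027]
ee_rot: [[0.992, -0.123, 0.0], [-0.123, -0.992, 0.0], [0.0, -0.0, -1.0]]
wrist_force: [1.1, -0.1, 1.0]
gripper_width: 0.326
gripper_force: 0.0
```

Call:
{"name": "apply_moves", "arguments": {"moves": [[[0.021,0.034,0],0],[[0.021,0.034,0],0],[[0.021,0.034,0],0],[[0.021,0.034,0],0],[[0.021,0.034,0],0]]}}

```text
time_s: 2.45
tcp_pos: [0.3305, 0.2376, 0.403]
ee_rot: [[0.992, -0.123, 0.001], [-0.123, -0.992, 0.001], [0.001, -0.001, -1.0]]
wrist_force: [0.5, -0.1, 0.8]
gripper_width: 0.018
gripper_force: 0.0
```

Call:
{"name": "apply_moves", "arguments": {"moves": [[[0.021,0.034,0],0],[[0.021,0.034,0],0],[[0.021,0.034,0],0],[[0.021,0.034,0],0],[[0.021,0.034,0],0]]}}

```text
time_s: 2.87
tcp_pos: [0.4135, 0.0558, 0.4031]
ee_rot: [[0.992, -0.124, 0.001], [-0.124, -0.992, 0.001], [0.001, -0.001, -1.0]]
wrist_force: [1.6, 0.5, -0.7]
gripper_width: 0.008
gripper_force: 0.0
```

Call:
{"name": "apply_moves", "arguments": {"moves": [[[0.021,0.034,0],0],[[0.021,0.034,0],0],[[0.021,0.034,0],0],[[0.021,0.034,0],0],[[0.021,0.034,0],0]]}}

```text
time_s: 3.28
tcp_pos: [0.4968, -0.126, 0.4028]
ee_rot: [[0.992, -0.124, 0.001], [-0.124, -0.992, 0.0], [0.001, -0.0, -1.0]]
wrist_force: [0.8, 0.6, 0.3]
gripper_width: 0.005
gripper_force: 0.0
```

Call:
{"name": "apply_moves", "arguments": {"moves": [[[0.021,0.034,0.03],0],[[0.021,0.034,0.03],0],[[0.021,0.034,0.03],0],[[0,0,0.04],0],[[0,0,0.04],0]]}}

```text
time_s: 3.7
tcp_pos: [0.5387, -0.2167, 0.246]
ee_rot: [[0.992, -0.127, 0.002], [-0.127, -0.992, -0.0], [0.002, 0.0, -1.0]]
wrist_force: [-0.8, 0.9, -0.8]
gripper_width: 0.003
gripper_force: 0.0
```

Call:
{"name": "apply_moves", "arguments": {"moves": [[[0.002,0.01,0.035],0],[[0.002,0.01,0.035],0],[[0.0,0.005,0.035],0],[[0,0,0],0],[[0,0,0],0]]}}

```text
time_s: 4.12
tcp_pos: [0.5381, -0.2402, 0.1414]
ee_rot: [[0.992, -0.124, -0.004], [-0.124, -0.992, 0.0], [-0.004, 0.0, -1.0]]
wrist_force: [0.2, -0.8, 1.6]
gripper_width: 0.005
gripper_force: 0.0
```

```bash
python3 - <<'E'
from h import *
t=imaging.capture("top"); s=imaging.capture("side"); st=r.sense(); print(st["tcp_pos"],st["wrist_force"])
q=np.load("q.npy");X=st["tcp_pos"];print("tcp px",proj(t,X),proj(s,X))
for n in("push_tab","thumbscrew","guide_top","stop_bar"):
  for p,k in((t,"top"),(s,"side")):
    print(n,k,[(round(d["confidence"],2),np.round(np.array(d["at"])*[640,400],1)) for d in models.place_of(p,n)])
a=cv2.resize(t["frame"][170:240,360:480],None,fx=5,fy=5,interpolation=cv2.INTER_CUBIC)
b=cv2.resize(s["frame"][90:170,220:300],None,fx=5,fy=5,interpolation=cv2.INTER_CUBIC)
m=np.zeros((400,600,3),np.uint8);im=np.zeros((760,600,3),np.uint8)
cv2.imwrite("pics/t2.png",a); 
m[:,:400]=b;m=m; cv2.imwrite("pics/s2.png",b)
np.save("x.npy",0)
c=np.vstack([a,m])[:800]; cv2.imwrite("pics/ts2.png",cv2.resize(c,None,fx=.8,fy=.8))
E
```

```text
[ 0.5407101  -0.24037031  0.1451027 ] [-0.44106695 -0.72117801  1.81934671]
tcp px [[490.85747393 209.25537334]] [[249.92287796  85.36697036]]
push_tab top [(0.94, array([244.6, 181.2])), (0.86, array([456.3, 205. ])), (0.86, array([268.8, 366.7])), (0.28, array([368.3, 197.5]))]
push_tab side [(0.92, array([346.4, 252.7])), (0.51, array([255.1, 124.6]))]
thumbscrew top [(0.54, array([408. , 201.4]))]
thumbscrew side [(0.68, array([272., 150.]))]
guide_top top [(0.75, array([408.4, 199.8]))]
guide_top side [(0.57, array([267.4, 145.8]))]
stop_bar top [(0.93, array([300.9, 277.9])), (0.88, array([387.9, 198.8])), (0.75, array([188. , 206.5])), (0.26, array([407.6, 201.1]))]
stop_bar side [(0.86, array([384.9, 187.3])), (0.73, array([406.7, 301. ])), (0.58, array([278.5, 160.2]))]
```

View pics/ts2.png

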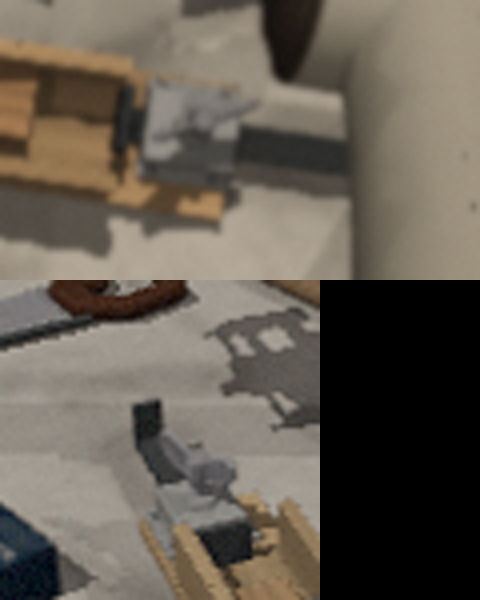

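Call:
{"name": "apply_moves", "arguments": {"moves": [[[0.002,0,0.036],0],[[0,0,0.036],0],[[0,0,0.036],0],[[0,0,0.004],0],[[0,0,0],0]]}}

```text
time_s: 5.03
tcp_pos: [0.5394, -0.2401, 0.0286]
ee_rot: [[0.992, -0.124, -0.005], [-0.124, -0.992, 0.001], [-0.005, 0.0, -1.0]]
wrist_force: [0.1, -0.1, 1.1]
gripper_width: 0.008
gripper_force: 0.0
```

```bash
python3 - <<'E'
from h import *
s=imaging.capture("side"); t=imaging.capture("top"); st=r.sense(); print(st["tcp_pos"],st["wrist_force"])
print("tcp px",proj(s,st["tcp_pos"]))
S=(273.75,138.75),(262.5,130.);T=(424.5,195),(397.5,203.8)
print("axis",tri(t,np.mean(T,0),s,np.mean(S,0)), "tips",tri(t,T[0],s,S[1]),tri(t,T[1],s,S[0]))
b=cv2.resize(s["frame"][95:165,230:310],None,fx=7,fy=7,interpolation=cv2.INTER_CUBIC); cv2.imwrite("pics/s3.png",b)
E
```

```text
[ 0.54256848 -0.24074737  0.03232782] [0.9119204  0.1989402  1.32342169]
tcp px [[251.76720297 117.42604765]]
axis (array([ 0.56992212, -0.06494651,  0.07654826]), np.float64(0.0011060085575986174)) tips (array([ 0.57784062, -0.09627034,  0.07794788]), np.float64(0.009405918665952384)) (array([ 0.56213844, -0.03350923,  0.07589565]), np.float64(0.012245820343078593))
```

View pics/s3.png

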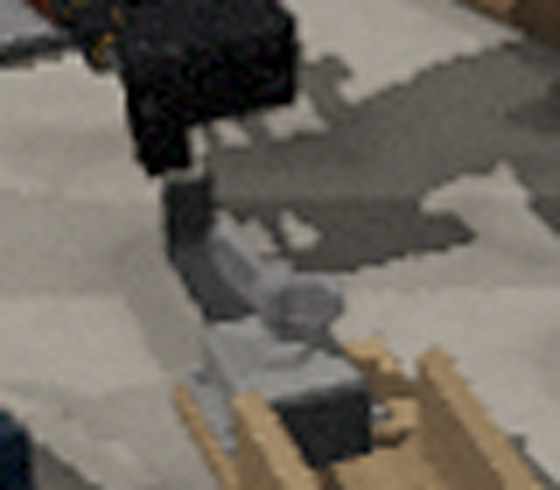

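```bash
python3 - <<'E'
from h import *
s=imaging.capture("side"); st=r.sense(); X=np.array(st["tcp_pos"]); print(X)
# tab top-face line in crop: corners (165,180),(213,178) at z .055
for u in [(165,182),(213,180),(189,180)]:
    print(atz(s,(230+u[0]/7,95+u[1]/7),.055).round(4))
# axis
e=np.array([.124,.992]); ax=np.array([.570,-.065]); d=X[:2]-ax; print("tcp rel axis: along",d@e,"across",d@[.992,-.124])
E
```

```text
[ 0.54295407 -0.24078874  0.03298284]
[ 0.5614 -0.1839  0.055 ]
[ 0.5425 -0.1749  0.055 ]
[ 0.5516 -0.1802  0.055 ]
tcp rel axis: along -0.17773612681244924 across -0.005031758852068239
```

Call:
{"name": "apply_moves", "arguments": {"moves": [[[0.003,-0.006,0],0],[[0,-0.006,0],0],[[0,-0.006,0],0],[[0,-0.005,0],0],[[0,-0.003,0],0]]}}

```text
time_s: 5.6
tcp_pos: [0.5474, -0.2139, 0.031]
ee_rot: [[0.992, -0.123, 0.001], [-0.123, -0.992, -0.0], [0.001, -0.0, -1.0]]
wrist_force: [-0.7, 1.0, -0.5]
gripper_width: 0.008
gripper_force: 0.0
```

Call:
{"name": "apply_moves", "arguments": {"moves": [[[0,-0.002,0],0],[[0,-0.002,0],0],[[0,-0.002,0],0],[[0,-0.002,0],0],[[0,-0.002,0],0]]}}

```text
time_s: 6.02
tcp_pos: [0.5484, -0.2049, 0.0304]
ee_rot: [[0.992, -0.124, -0.0], [-0.124, -0.992, -0.0], [-0.0, 0.0, -1.0]]
wrist_force: [-0.6, -0.5, -0.4]
gripper_width: 0.002
gripper_force: 0.0
```

Call:
{"name": "apply_moves", "arguments": {"moves": [[[0,-0.003,0],0],[[0,-0.003,0],0],[[0,-0.003,0],0],[[0,-0.003,0],0],[[0,-0.003,0],0]]}}

```text
time_s: 6.43
tcp_pos: [0.5502, -0.19, 0.0305]
ee_rot: [[0.992, -0.124, -0.0], [-0.124, -0.992, -0.0], [-0.0, 0.0, -1.0]]
wrist_force: [-0.4, -1.3, -0.5]
gripper_width: 0.006
gripper_force: 1.0
```

Call:
{"name": "apply_moves", "arguments": {"moves": [[[0,-0.002,0],0],[[0,-0.002,0],0],[[0,-0.002,0],0],[[0,-0.002,0],0],[[0,-0.002,0],0]]}}

```text
time_s: 6.85
tcp_pos: [0.5514, -0.18, 0.0305]
ee_rot: [[0.992, -0.124, -0.0], [-0.124, -0.992, -0.0], [-0.0, 0.0, -1.0]]
wrist_force: [-0.8, -2.0, 0.4]
gripper_width: 0.004
gripper_force: 1.0
```

```bash
python3 - <<'E'
from h import *
s=imaging.capture("side"); t=imaging.capture("top"); st=r.sense(); X=np.array(st["tcp_pos"]); print(X,st["wrist_force"])
a=cv2.resize(s["frame"][95:165,230:300],None,fx=5.7,fy=5.7,interpolation=cv2.INTER_CUBIC)
b=cv2.resize(t["frame"][170:240,360:430],None,fx=5.7,fy=5.7,interpolation=cv2.INTER_CUBIC)
cv2.imwrite("pics/s4.png",np.hstack([a,b]))
E
```

```text
[ 0.55151469 -0.17972598  0.0304794 ] [-0.49009705 -0.42877432  1.10902108]
```

View pics/s4.png

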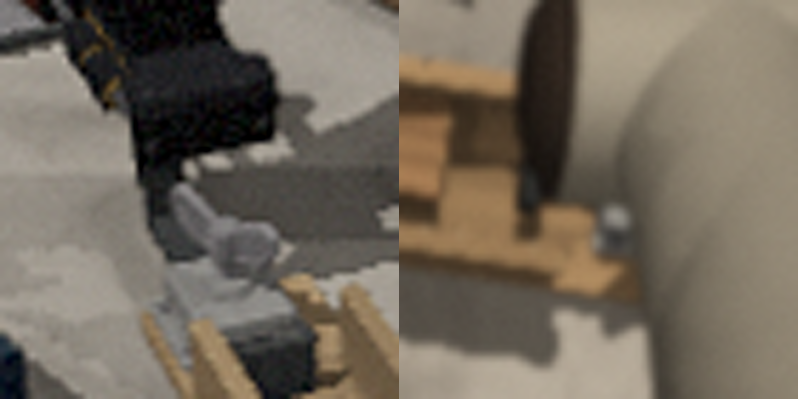

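Call:
{"name": "apply_moves", "arguments": {"moves": [[[0,-0.003,0],0],[[0,-0.003,0],0],[[0,-0.003,0],0],[[0,-0.003,0],0],[[0,-0.003,0],0]]}}

```text
time_s: 7.37
tcp_pos: [0.5534, -0.1649, 0.0305]
ee_rot: [[0.992, -0.124, -0.0], [-0.124, -0.992, -0.0], [-0.0, 0.0, -1.0]]
wrist_force: [0.6, -1.0, 0.6]
gripper_width: 0.008
gripper_force: 1.0
```

Call:
{"name": "apply_moves", "arguments": {"moves": [[[0,-0.002,0],0],[[0,-0.002,0],0],[[0,-0.002,0],0],[[0,-0.001,0],0],[[0,-0.001,0],0]]}}

```text
time_s: 7.78
tcp_pos: [0.5543, -0.1572, 0.0305]
ee_rot: [[0.992, -0.124, -0.0], [-0.124, -0.992, -0.0], [-0.0, 0.0, -1.0]]
wrist_force: [0.2, -1.8, 0.3]
gripper_width: 0.003
gripper_force: 1.0
```

Call:
{"name": "apply_moves", "arguments": {"moves": [[[0,-0.001,0],0],[[0,-0.001,0],0],[[0,-0.001,0],0],[[0,-0.001,0],0],[[0,-0.001,0],0]]}}

```text
time_s: 8.2
tcp_pos: [0.5549, -0.1523, 0.0305]
ee_rot: [[0.992, -0.124, -0.0], [-0.124, -0.992, 0.0], [-0.0, -0.0, -1.0]]
wrist_force: [-0.6, -1.8, 0.4]
gripper_width: 0.007
gripper_force: 1.0
```

Call:
{"name": "apply_moves", "arguments": {"moves": [[[0,-0.001,0],0],[[0,-0.001,0],0],[[0,-0.001,0],0],[[0,-0.001,0],0],[[0,-0.001,0],0]]}}

```text
time_s: 8.62
tcp_pos: [0.5556, -0.1473, 0.0305]
ee_rot: [[0.992, -0.124, -0.0], [-0.124, -0.992, -0.0], [-0.0, 0.0, -1.0]]
wrist_force: [0.4, -2.3, -0.0]
gripper_width: 0.007
gripper_force: 1.0
```

Call:
{"name": "apply_moves", "arguments": {"moves": [[[0,-0.001,0],0],[[0,-0.001,0],0],[[0,-0.001,0],0],[[0,0,0],0]]}}

```text
time_s: 8.95
tcp_pos: [0.556, -0.1442, 0.0305]
ee_rot: [[0.992, -0.124, 0.0], [-0.124, -0.992, 0.0], [0.0, -0.0, -1.0]]
wrist_force: [-0.1, -1.4, 0.6]
gripper_width: 0.006
gripper_force: 0.6
```

Call:
{"name": "apply_moves", "arguments": {"moves": [[[0,-0.001,0],0],[[0,-0.001,0],0],[[0,-0.001,0],0],[[0,0,0],0]]}}

```text
time_s: 9.28
tcp_pos: [0.556, -0.1421, 0.0305]
ee_rot: [[0.992, -0.124, -0.001], [-0.124, -0.992, -0.001], [-0.001, 0.001, -1.0]]
wrist_force: [-0.2, -5.1, -0.0]
gripper_width: 0.004
gripper_force: 2.7
```

Call:
{"name": "apply_moves", "arguments": {"moves": [[[0,-0.001,0],0],[[0,-0.001,0],0],[[0,-0.001,0],0],[[0,0,0],0]]}}

```text
time_s: 9.62
tcp_pos: [0.5558, -0.1418, 0.0308]
ee_rot: [[0.992, -0.124, -0.002], [-0.124, -0.992, -0.004], [-0.002, 0.004, -1.0]]
wrist_force: [-1.6, -16.5, 0.5]
gripper_width: 0.005
gripper_force: 8.1
```

```bash
python3 - <<'E'
from h import *
s=imaging.capture("side"); st=r.sense(); X=np.array(st["tcp_pos"]); print(X,st["wrist_force"])
a=cv2.resize(s["frame"][100:190,225:325],None,fx=6,fy=6,interpolation=cv2.INTER_CUBIC)
cv2.imwrite("pics/s5.png",a)
E
```

```text
[ 0.55578164 -0.14176098  0.03080088] [ -1.84444019 -16.22015724   0.22054398]
```

View pics/s5.png

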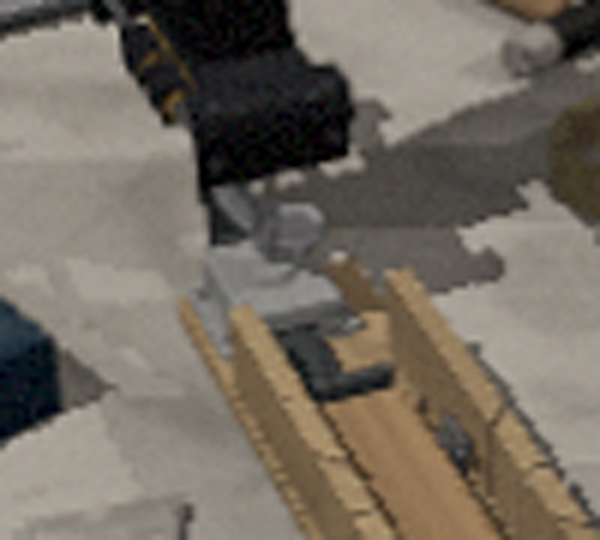

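Call:
{"name": "apply_moves", "arguments": {"moves": [[[0,0.003,0],0],[[0,0.006,0],0],[[0,0.006,-0.01],0],[[0,0,-0.03],0],[[0,0,-0.03],0]]}}

```text
time_s: 10.08
tcp_pos: [0.554, -0.1534, 0.1007]
ee_rot: [[0.992, -0.124, -0.003], [-0.124, -0.992, 0.0], [-0.003, 0.0, -1.0]]
wrist_force: [1.1, -0.1, 0.6]
gripper_width: 0.005
gripper_force: 0.0
```

Call:
{"name": "apply_moves", "arguments": {"moves": [[[-0.01,-0.02,-0.01],0],[[-0.01,-0.035,0],0],[[-0.008,-0.035,0],0],[[0,0,0],0],[[0,0,0],0]]}}

```text
time_s: 10.5
tcp_pos: [0.5386, -0.0587, 0.1117]
ee_rot: [[0.993, -0.12, 0.002], [-0.12, -0.993, 0.001], [0.002, -0.001, -1.0]]
wrist_force: [0.3, -0.7, -0.2]
gripper_width: 0.007
gripper_force: 0.0
```

```bash
cat > f.py <<'E'
from h import *
A=np.array([.5705,-.065])
def rel():
    st=r.sense(); X=np.array(st["tcp_pos"]); d=X[:2]-A; F=np.array(st["wrist_force"])
    return np.round([1e3*(d@[.992,-.124]),1e3*(d@[.124,.992]),1e3*X[2]],1),np.round([F[:2]@[.992,-.124],F[:2]@[.124,.992],F[2]],1),st
E
python3 - <<'E'
from f import *
p,F,st=rel(); print(p,F,st["joints"].round(0),st["time_s"])
E
```

```text
[-32.5   2.3 111.7] [ 0.3 -0.7 -0.2] [ 11.  20. -20.  -0. -50.  72.] 10.5
```

Call:
{"name": "apply_moves", "arguments": {"moves": [[[0,0,0.02],0],[[0,0,0.02],0],[[0,0,0.008],0],[[0,0,0],0]]}}

```text
time_s: 10.83
tcp_pos: [0.5368, -0.0614, 0.0607]
ee_rot: [[0.992, -0.125, -0.005], [-0.125, -0.992, -0.001], [-0.004, 0.001, -1.0]]
wrist_force: [-0.4, 0.5, 0.1]
gripper_width: 0.005
gripper_force: 0.0
```

```bash
python3 - <<'E'
from f import *
print(rel()[:2])
c=lambda a:np.round(32*np.array([np.cos(np.radians(a)),-np.sin(np.radians(a))])/1000,4)
for a in range(176,-190,-50):
    print(a,[[[*(c(a-10*k-10)-c(a-10*k)).round(4).tolist(),0],0] for k in range(5)])
E
```

```text
(array([-33.9,  -0.6,  60.7]), array([-0.4,  0.5,  0.1]))
176 [[[0.0009, -0.0055, 0], 0], [[0.0018, -0.0053, 0], 0], [[0.0027, -0.0049, 0], 0], [[0.0035, -0.0043, 0], 0], [[0.0042, -0.0037, 0], 0]]
126 [[[0.0048, -0.0029, 0], 0], [[0.0052, -0.002, 0], 0], [[0.0055, -0.001, 0], 0], [[0.0055, -0.0001, 0], 0], [[0.0055, 0.0009, 0], 0]]
76 [[[0.0053, 0.0018, 0], 0], [[0.0049, 0.0027, 0], 0], [[0.0043, 0.0035, 0], 0], [[0.0037, 0.0042, 0], 0], [[0.0029, 0.0048, 0], 0]]
26 [[[0.002, 0.0052, 0], 0], [[0.001, 0.0055, 0], 0], [[0.0001, 0.0055, 0], 0], [[-0.0009, 0.0055, 0], 0], [[-0.0018, 0.0053, 0], 0]]
-24 [[[-0.0027, 0.0049, 0], 0], [[-0.0035, 0.0043, 0], 0], [[-0.0042, 0.0037, 0], 0], [[-0.0048, 0.0029, 0], 0], [[-0.0052, 0.002, 0], 0]]
-74 [[[-0.0055, 0.001, 0], 0], [[-0.0055, 0.0001, 0], 0], [[-0.0055, -0.0009, 0], 0], [[-0.0053, -0.0018, 0], 0], [[-0.0049, -0.0027, 0], 0]]
-124 [[[-0.0043, -0.0035, 0], 0], [[-0.0037, -0.0042, 0], 0], [[-0.0029, -0.0048, 0], 0], [[-0.002, -0.0052, 0], 0], [[-0.001, -0.0055, 0], 0]]
-174 [[[-0.0001, -0.0055, 0], 0], [[0.0009, -0.0055, 0], 0], [[0.0018, -0.0053, 0], 0], [[0.0027, -0.0049, 0], 0], [[0.0035, -0.0043, 0], 0]]
```

Call:
{"name": "apply_moves", "arguments": {"moves": [[[0.0015,-0.0085,-0.002],0],[[0.0018,-0.0053,0],0],[[0.0027,-0.0049,0],0],[[0.0035,-0.0043,0],0],[[0.0042,-0.0037,0],0]]}}

```text
time_s: 11.25
tcp_pos: [0.5556, -0.0351, 0.0651]
ee_rot: [[0.992, -0.124, 0.001], [-0.124, -0.992, 0.0], [0.001, -0.0, -1.0]]
wrist_force: [-0.9, 0.0, 0.0]
gripper_width: 0.009
gripper_force: 0.4
```

Call:
{"name": "apply_moves", "arguments": {"moves": [[[0.0048,-0.0029,0],0],[[0.0052,-0.002,0],0],[[0.0055,-0.001,0],0],[[0.0055,-0.0001,0],0],[[0.0055,0.0009,0],0]]}}

```text
time_s: 11.67
tcp_pos: [0.5828, -0.0339, 0.0645]
ee_rot: [[0.992, -0.124, 0.0], [-0.124, -0.992, 0.0], [0.0, -0.0, -1.0]]
wrist_force: [-0.6, 0.8, -0.5]
gripper_width: 0.003
gripper_force: 0.4
```

```bash
python3 - <<'E'
from f import *
s=imaging.capture("side"); print(rel()[:2])
cv2.imwrite("pics/s6.png",cv2.resize(s["frame"][90:180,225:325],None,fx=6,fy=6,interpolation=cv2.INTER_CUBIC))
E
```

```text
(array([ 9.6, 32.3, 64.5]), array([ 1.5, -0.6,  0.4]))
```

View pics/s6.png

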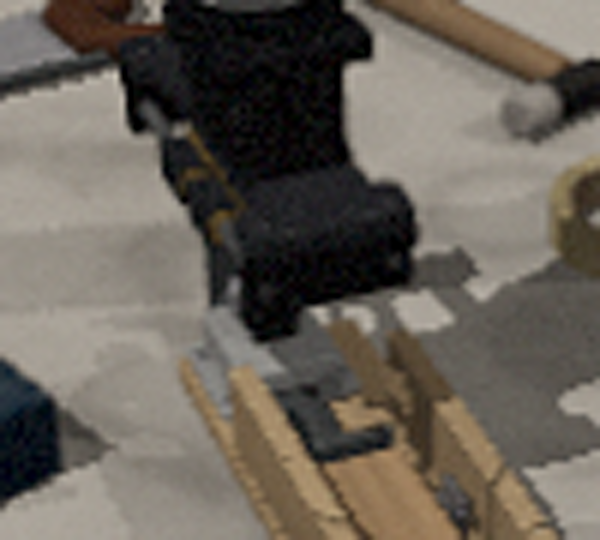

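Call:
{"name": "apply_moves", "arguments": {"moves": [[[0.0053,0.0018,0],0],[[0.0049,0.0027,0],0],[[0.0043,0.0035,0],0],[[0.0037,0.0042,0],0],[[0.0029,0.0048,0],0]]}}

```text
time_s: 12.13
tcp_pos: [0.6015, -0.054, 0.0646]
ee_rot: [[0.992, -0.124, 0.001], [-0.124, -0.992, 0.0], [0.001, -0.0, -1.0]]
wrist_force: [-0.9, 0.8, -0.4]
gripper_width: 0.008
gripper_force: 0.4
```

Call:
{"name": "apply_moves", "arguments": {"moves": [[[0.002,0.0052,0],0],[[0.001,0.0055,0],0],[[0.0001,0.0055,0],0],[[-0.0009,0.0055,0],0],[[-0.0018,0.0053,0],0]]}}

```text
time_s: 12.55
tcp_pos: [0.5981, -0.0809, 0.0647]
ee_rot: [[0.992, -0.124, 0.001], [-0.124, -0.992, 0.0], [0.001, -0.0, -1.0]]
wrist_force: [-0.3, 0.3, -0.3]
gripper_width: 0.007
gripper_force: 0.5
```

```bash
python3 -c "
from f import *
print(rel()[:2])"
```

```text
(array([ 29.4, -12.4,  64.7]), array([-0.3,  0.3, -0.3]))
```

Call:
{"name": "apply_moves", "arguments": {"moves": [[[-0.0027,0.0049,0],0],[[-0.0035,0.0043,0],0],[[-0.0042,0.0037,0],0],[[-0.0048,0.0029,0],0],[[-0.0052,0.002,0],0]]}}

```text
time_s: 12.97
tcp_pos: [0.5755, -0.0957, 0.0647]
ee_rot: [[0.992, -0.124, 0.002], [-0.124, -0.992, 0.0], [0.002, -0.0, -1.0]]
wrist_force: [2.4, 2.1, -0.9]
gripper_width: 0.006
gripper_force: 1.2
```

Call:
{"name": "apply_moves", "arguments": {"moves": [[[-0.0028,0.0006,0],0],[[-0.0028,0.0004,0],0],[[-0.0028,0.0002,0],0],[[-0.0028,0,0],0]]}}

```text
time_s: 13.3
tcp_pos: [0.5656, -0.0952, 0.0652]
ee_rot: [[0.992, -0.123, 0.003], [-0.123, -0.992, -0.0], [0.003, -0.0, -1.0]]
wrist_force: [4.5, -0.6, -0.4]
gripper_width: 0.005
gripper_force: 2.0
```

```bash
python3 -c "
from f import *
print(rel()[:2])"
```

```text
(array([ -1.2, -30.5,  65.2]), array([ 4.6, -0.1, -0.4]))
```

Call:
{"name": "apply_moves", "arguments": {"moves": [[[-0.0025,-0.0001,0],0],[[-0.0025,-0.0003,0],0],[[-0.0025,-0.0005,0],0],[[0,0,0],0]]}}

```text
time_s: 13.63
tcp_pos: [0.557, -0.0936, 0.0649]
ee_rot: [[0.992, -0.124, 0.001], [-0.124, -0.992, -0.001], [0.001, 0.0, -1.0]]
wrist_force: [3.9, -2.2, 1.3]
gripper_width: 0.004
gripper_force: 1.8
```

```bash
python3 -c "
from f import *
print(rel()[:2])"
```

```text
(array([ -9.8, -30. ,  64.9]), array([ 4.1, -1.7,  1.3]))
```

Call:
{"name": "apply_moves", "arguments": {"moves": [[[-0.0026,-0.001,0],0],[[-0.0025,-0.0012,0],0],[[-0.0024,-0.0014,0],0],[[0,0,0],0]]}}

```text
time_s: 13.97
tcp_pos: [0.5496, -0.0893, 0.0647]
ee_rot: [[0.992, -0.124, -0.0], [-0.124, -0.992, -0.001], [-0.0, 0.001, -1.0]]
wrist_force: [3.1, -3.2, 0.7]
gripper_width: 0.006
gripper_force: 1.8
```

```bash
python3 -c "
from f import *
print(rel()[:2])"
```

```text
(array([-17.7, -26.7,  64.7]), array([ 3.5, -2.8,  0.7]))
```

Call:
{"name": "apply_moves", "arguments": {"moves": [[[-0.0022,-0.0017,0],0],[[-0.002,-0.0019,0],0],[[-0.0019,-0.0021,0],0],[[-0.0017,-0.0022,0],0],[[0,0,0],0]]}}

```text
time_s: 14.38
tcp_pos: [0.5422, -0.0806, 0.0644]
ee_rot: [[0.992, -0.124, -0.002], [-0.124, -0.992, -0.001], [-0.002, 0.001, -1.0]]
wrist_force: [3.2, -2.8, 0.3]
gripper_width: 0.005
gripper_force: 1.7
```

```bash
python3 -c "
from f import *
print(rel()[:2])"
```

```text
(array([-26.1, -19. ,  64.4]), array([ 3.5, -2.4,  0.3]))
```

Call:
{"name": "apply_moves", "arguments": {"moves": [[[-0.0015,-0.0024,0],0],[[-0.0013,-0.0025,0],0],[[-0.0011,-0.0026,0],0],[[-0.0008,-0.0027,0],0],[[0,0,0],0]]}}

```text
time_s: 14.8
tcp_pos: [0.5385, -0.0711, 0.0642]
ee_rot: [[0.992, -0.124, -0.003], [-0.124, -0.992, -0.002], [-0.003, 0.003, -1.0]]
wrist_force: [2.1, -6.5, 0.1]
gripper_width: 0.007
gripper_force: 3.4
```

```bash
python3 -c "
from f import *
print(rel()[:2])"
```

```text
(array([-31. , -10. ,  64.2]), array([ 2.9, -6.2,  0.1]))
```

Call:
{"name": "apply_moves", "arguments": {"moves": [[[-0.0005,-0.0025,0],0],[[-0.0003,-0.0025,0],0],[[-0.0001,-0.0025,0],0],[[0,0,0],0]]}}

```text
time_s: 15.13
tcp_pos: [0.5369, -0.0644, 0.0638]
ee_rot: [[0.992, -0.125, -0.007], [-0.125, -0.992, -0.003], [-0.007, 0.004, -1.0]]
wrist_force: [0.2, -9.6, 1.3]
gripper_width: 0.005
gripper_force: 4.1
```

```bash
python3 -c "
from f import *
print(rel()[:2])"
```

```text
(array([-33.4,  -3.6,  63.8]), array([ 1.4, -9.5,  1.3]))
```

Call:
{"name": "apply_moves", "arguments": {"moves": [[[0.0002,-0.002,0],0],[[0.0004,-0.002,0],0],[[0.0005,-0.002,0],0],[[0,0,0],0]]}}

```text
time_s: 15.47
tcp_pos: [0.537, -0.0591, 0.0633]
ee_rot: [[0.992, -0.126, -0.011], [-0.126, -0.992, -0.004], [-0.01, 0.005, -1.0]]
wrist_force: [-0.8, -11.6, 1.3]
gripper_width: 0.006
gripper_force: 4.7
```

```bash
python3 -c "
from f import *
print(rel()[:2])"
```

```text
(array([-33.9,   1.7,  63.3]), array([  0.7, -11.6,   1.3]))
```

Call:
{"name": "apply_moves", "arguments": {"moves": [[[0.0008,-0.0018,0],0],[[0.0009,-0.0018,0],0],[[0.001,-0.0018,0],0],[[0,0,0],0]]}}

```text
time_s: 15.8
tcp_pos: [0.5389, -0.0542, 0.0629]
ee_rot: [[0.992, -0.126, -0.014], [-0.126, -0.992, -0.004], [-0.014, 0.006, -1.0]]
wrist_force: [-2.8, -10.7, 1.3]
gripper_width: 0.005
gripper_force: 4.6
```

```bash
python3 -c "
from f import *
print(rel()[:2])"
```

```text
(array([-32.6,   6.8,  62.9]), array([ -1.4, -11. ,   1.3]))
```

Call:
{"name": "apply_moves", "arguments": {"moves": [[[0.0012,-0.0017,0],0],[[0.0013,-0.0016,0],0],[[0.0014,-0.0015,0],0],[[0.0015,-0.0014,0],0],[[0,0,0],0]]}}

```text
time_s: 16.22
tcp_pos: [0.5431, -0.0491, 0.0623]
ee_rot: [[0.992, -0.127, -0.019], [-0.127, -0.992, -0.005], [-0.018, 0.007, -1.0]]
wrist_force: [-5.2, -10.1, 2.3]
gripper_width: 0.004
gripper_force: 4.9
```

```bash
python3 -c "
from f import *
print(rel()[:2])"
```

```text
(array([-29.2,  12.4,  62.3]), array([ -3.9, -10.6,   2.3]))
```

Call:
{"name": "apply_moves", "arguments": {"moves": [[[0.002,-0.0007,0],0],[[0.002,-0.0006,0],0],[[0.002,-0.0004,0],0],[[0.002,-0.0002,0],0],[[0,0,0],0]]}}

```text
time_s: 16.63
tcp_pos: [0.5495, -0.0468, 0.0621]
ee_rot: [[0.992, -0.127, -0.022], [-0.127, -0.992, -0.003], [-0.022, 0.005, -1.0]]
wrist_force: [-9.5, -2.7, 6.1]
gripper_width: 0.008
gripper_force: 5.5
```

```bash
python3 -c "
from f import *
print(rel()[:2])"
```

```text
(array([-23.1,  15.5,  62.1]), array([-9. , -3.9,  6.1]))
```

Call:
{"name": "apply_moves", "arguments": {"moves": [[[0.002,-0.0003,-0.0005],0],[[0.002,-0.0001,0],0],[[0.002,0.0,0],0],[[0,0,0],0]]}}

```text
time_s: 16.97
tcp_pos: [0.5545, -0.0461, 0.0621]
ee_rot: [[0.992, -0.127, -0.024], [-0.127, -0.992, -0.001], [-0.024, 0.004, -1.0]]
wrist_force: [-11.6, 0.8, 4.9]
gripper_width: 0.003
gripper_force: 6.1
```

```bash
python3 -c "
from f import *
print(rel()[:2])"
```

```text
(array([-18.2,  16.8,  62.1]), array([-11.6,  -0.6,   4.9]))
```

Call:
{"name": "apply_moves", "arguments": {"moves": [[[0.002,0.0002,0],0],[[0.002,0.0003,0],0],[[0.001,0.0003,0],0],[[0,0,0],0]]}}

```text
time_s: 17.3
tcp_pos: [0.5568, -0.0463, 0.0619]
ee_rot: [[0.991, -0.128, -0.029], [-0.128, -0.992, -0.0], [-0.029, 0.004, -1.0]]
wrist_force: [-19.0, 8.6, 11.6]
gripper_width: 0.004
gripper_force: 9.8
```

```bash
python3 -c "
from f import *
print(rel()[:2])"
```

```text
(array([-15.9,  16.9,  61.9]), array([-19.9,   6.2,  11.6]))
```

Call:
{"name": "apply_moves", "arguments": {"moves": [[[-0.005,-0.002,0],0],[[-0.005,-0.005,-0.001],0],[[0,-0.006,0],0],[[0,0,0],0],[[0,0,0],0]]}}

```text
time_s: 17.72
tcp_pos: [0.5562, -0.0323, 0.0642]
ee_rot: [[0.992, -0.126, -0.013], [-0.126, -0.992, -0.001], [-0.013, 0.002, -1.0]]
wrist_force: [-7.1, 1.6, 2.0]
gripper_width: 0.004
gripper_force: 3.8
```

```bash
python3 -c "
from f import *
print(rel()[:2])"
```

```text
(array([-18.3,  30.6,  64.2]), array([-7.2,  0.7,  2. ]))
```

Call:
{"name": "apply_moves", "arguments": {"moves": [[[0.0015,0,0],0],[[0.001,0,0],0],[[0,0,0],0]]}}

```text
time_s: 17.97
tcp_pos: [0.5576, -0.0324, 0.0642]
ee_rot: [[0.992, -0.126, -0.015], [-0.126, -0.992, -0.0], [-0.015, 0.002, -1.0]]
wrist_force: [-10.2, 3.3, 3.6]
gripper_width: 0.005
gripper_force: 5.3
```

```bash
python3 -c "
from f import *
print(rel()[:2])"
```

```text
(array([-16.9,  30.8,  64.2]), array([-10.5,   2. ,   3.6]))
```

Call:
{"name": "apply_moves", "arguments": {"moves": [[[0.0015,0,0],0],[[0.0015,0,0],0],[[0,0,0],0]]}}

```text
time_s: 18.22
tcp_pos: [0.5592, -0.0324, 0.0641]
ee_rot: [[0.992, -0.127, -0.018], [-0.127, -0.992, 0.0], [-0.018, 0.002, -1.0]]
wrist_force: [-13.6, 5.5, 7.7]
gripper_width: 0.002
gripper_force: 7.1
```

```bash
python3 -c "
from f import *
print(rel()[:2])"
```

```text
(array([-15.2,  30.9,  64.1]), array([-14.2,   3.7,   7.7]))
```

Call:
{"name": "apply_moves", "arguments": {"moves": [[[-0.006,-0.001,0],0],[[-0.01,-0.002,0],0],[[-0.01,-0.002,-0.01],0],[[0,0,-0.035],0],[[0,0,-0.035],0]]}}

```text
time_s: 18.63
tcp_pos: [0.5402, -0.0245, 0.1455]
ee_rot: [[0.992, -0.124, -0.005], [-0.124, -0.992, -0.001], [-0.004, 0.001, -1.0]]
wrist_force: [0.7, 0.2, 0.9]
gripper_width: 0.006
gripper_force: 0.0
```

Call:
{"name": "apply_moves", "arguments": {"moves": [[[-0.01,0,-0.035],0],[[-0.02,0,-0.03],0],[[-0.03,0,-0.02],0],[[-0.03,0,-0.01],0],[[-0.03,0,0],0]]}}

```text
time_s: 19.05
tcp_pos: [0.4233, -0.0092, 0.2437]
ee_rot: [[0.992, -0.124, 0.006], [-0.124, -0.992, 0.002], [0.006, -0.003, -1.0]]
wrist_force: [-0.1, 1.2, 1.1]
gripper_width: 0.007
gripper_force: 0.0
```

```bash
python3 - <<'E'
from f import *
s=imaging.capture("side");t=imaging.capture("top"); print(rel()[:2])
a=cv2.resize(s["frame"][110:180,235:305],None,fx=5.7,fy=5.7,interpolation=cv2.INTER_CUBIC)
b=cv2.resize(t["frame"][170:240,360:430],None,fx=5.7,fy=5.7,interpolation=cv2.INTER_CUBIC)
cv2.imwrite("pics/s7.png",np.hstack([a,b]))
E
```

```text
(array([-156.8,   36.2,  241.9]), array([ 0.7, -0.1, -0.1]))
```

View pics/s7.png

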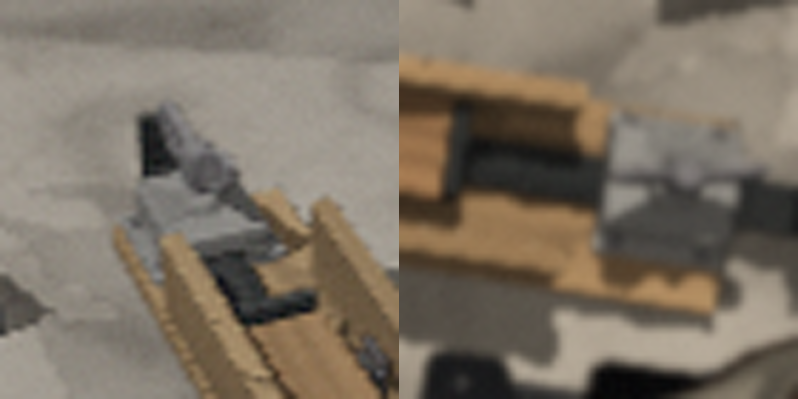

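```bash
python3 -c "
from station import r
print(r.finish_job())"
```

```text
the job is handed in; nothing more can be done
None
```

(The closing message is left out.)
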